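# Snap the tube block onto the bench shaker

## Robot

A 6-joint arm with a two-finger parallel gripper is mounted at the origin on the work surface. World frame = base frame: x ahead of the robot, y to its left, z up, the work surface at z = 0. Lengths are in m, angles in rad, forces in N, time in s.
With the tool pointing down it reaches from about 0.3 to 0.875 m from the base axis. Payload 6.4 kg.
Tool frame: the origin (TCP) lies between the finger pads; the fingertips stand 8 mm ahead of it and the grasp point (between the pads) lies 11 mm behind it; z points along the fingers, y is the direction in which the jaws open and shut (so a half turn about z gives the same grasp; the last joint's range is limited). The gripper opens to 85 mm and grips with 20 to 120 N. Pads are 22 mm wide; open, the fingers measure 114 mm over their backs; the gripper's body (76 mm by 85 mm) begins 54 mm behind the grasp point. The pads swing forward as they close: fully open they stand 13 mm farther back than shut.
Start: joints at [-0.206, 0.181, 1.607, -0, 1.354, -0.206], TCP at [0.575, 0, 0.239] pointing down, gripper open.
Joint ranges: [-2.99, 2.99], [-0.89, 2.07], [0.3, 2.58], [-1.14, 4.28], [0, 2.63], [-3.12, 3.12]. Speed limits (rad/s): [2.57, 2.57, 3.01, 3.14, 3.14, 3.14].

## Interface

Orientations are given as a unit quaternion [w, x, y, z].
In Python, from bench import monitor, viewer, workorder, spotter gives the robot as it stands. The module is installed in compiled form; this text tells all that it offers.
- The arm moves only by the tool move_arm, never from a script. Its argument "motion" is a list of rows, each a list of 3 entries, a list of its own where there are three numbers: the shift along the tool's x, y, z in units of 60 mm (1.0 is 60 mm), then the turn, a rotation vector about the tool's x, y, z in units of 8 degrees (1.0 is 8 degrees), then the opening in per cent of the stroke, from 0 (shut) to 100 (fully open). In form: [[[dx, dy, dz], [rx, ry, rz], grip], ...]. A call has 1 to 10 rows; each row is the pose to reach, as a shift and turn from the pose commanded when the call began, along the tool's axes at that moment; what a row does not reach only later rows make up. A row lasts 1/8 s, in which the tool goes at most 62.5 mm and 10.7 degrees, less where a joint would pass 70% of its speed; a pose out of reach is approached as far as the arm can. A call with a gripper value outside its range is refused whole. The fingers move at their own pace and stop on an object; the grip force is fixed at half the most. Time passes only in rows, so rows that repeat a pose let the fingers close. It gives the time, the measured TCP pose, the force and the opening at its end, in the units of the state.
- monitor.get_obs(): the state, without advancing time (a new reading comes with each control period).
- viewer.camera(name): name is "scene" or "side" or "wrist"; returns the picture (420x560x3 uint8, blue, green, red); there is no depth.
- viewer.calibration(name): a dict with "fovy" (degrees; the focal length in pixels is half the picture's height over the tangent of half this angle, whatever the lens; pixels are square), "cx", "cy" (the principal point, pixels), "extrinsics" (4x4, takes a point from camera to world coordinates). Camera axes: x right, y down, z forward; pixel columns grow to the right and rows downward; lengths in m; the calibration is good to about 2 mm. A picture is of the moment at which its call begins: read the wrist's pose just before it. calibration takes no time and is no camera call; for the wrist camera it gives the pose at the moment of the call.
- workorder.hand_in(): hands the job in, once; it reports no verdict.
Trained networks look in the newest picture that a camera, given by its name, has taken for a name from the list of things; names that differ only in an ending like _2 or _b are one class to them, and where a whole thing is asked for, a point or a joint stands for the part that bears it (a point fixed in the world has none). Each returns a list of dicts, best first, with "score" (0 to 1); they miss things now and then, are a little off and sometimes report something else, mostly with a low value. They report only what shows in the picture. A call takes as long as a camera call. They do not tell look-alikes from the thing itself.
- spotter.search_frame(camera, name): "centre" ([column, row] as shares, 0 to 1, of the picture: columns of its width, rows of its height, amid what is visible of it).
- spotter.outline_of(camera, name): "region" (420x560 bool, what is visible of it) and "centre" ([column, row] as shares, 0 to 1, of the picture: columns of its width, rows of its height, amid what is visible of it).
The state is a dict: "time_s": time; "q": joint angles; "dq": joint speeds; "joint_efforts": joint torques, N m; "eef_pos": TCP position; "eef_rot": TCP orientation; "wrist_force": force on the tool from outside, world axes, zero at the start; "torque": the same for the moment, N m; "opening": opening from 0.0 (shut) to 1.0 (fully open).
Only numpy, scipy, OpenCV 4.12 (cv2) and the standard library are available. Lean on these libraries where they do the work, as an engineer would, in place of code of your own. Each camera call takes 0.05 s, during which the arm holds its last target. There are 200 camera calls.

## Task

Fit the grey aluminium tube block onto the shaker: lower it over the two locating pins until it rests on the noses of the spring clips, then press one end down until its clip snaps over it, and then the other end, so that the block lies flush on the platform. Stop pressing when an end has clicked: the platform bearings must not take more than 40 N. Leave the two racks and the bottle where they are.

Things in the scene. Friction and masses are not known exactly. Their poses are not given: they have to be found in the camera images.
- block: Loose grey aluminium tube block, about 0.55 kg. Foot plate 92 (x) by 156 (y) by 5 mm, a rounded lip 3 mm thick sticks out 6 mm at each y end; on it a solid body 56 (x) by 92 mm (y), from 5 to 41 mm above the underside, 15 tube holes in it. Two 9.6 mm holes through the plate at (x, y) = (+34, +66), (-34, -66) mm; fits either way round. Origin: centre of underside. Grasp across the 56 mm.
- ear_a (a point): Middle of the upper face of the block's bare ear at +y, 62 mm from its centre, 5 mm above its underside; axes as the block. A good place to press with shut fingers: the ear is 92 (x) by 32 mm (y), between the block's body and the clip; the pin comes up 34 mm to the side.
- ear_b (a point): The same on the bare ear at -y, 62 mm from the block's centre.
- shaker: Heavy bench shaker that does not move: white housing 220 (x) by 225 mm (y), top at 63 mm, on levelling feet screwed out 0 to 8 mm, control strip along its front (-x), dark platform on short pillars. Origin: on the centre line, 83 mm below the platform's face and so 0 to 8 mm above the bench; +x points to its back.
- platform: The shaker's platform, 112 (x) by 178 mm (y). Origin: centre of its upper face, 83 to 91 mm above the bench; axes as the shaker. The seated block is centred here, long side along y, underside on this face. Its bearings bear 40 N pressed onto this face, the block's weight included.
- pin_a (a point): Foot, on the platform's upper face, of the steel locating pin at (x, y) = (+34, +66) mm from the platform's centre. Pin 8 mm thick, straight for 19 mm, then tapering to a 3 mm tip 26 mm up.
- pin_b (a point): Foot of the other, like pin, at (-34, -66) mm.
- clip_left (a joint): Spring clip at the platform's +y end: how far it is pushed outwards, m; 0 = sprung in, at most 0.008. A block let down on the pins rests on both sloping noses, underside 8 to 9 mm above the platform. Pressing one ear then meets a force growing to a peak of 13 to 25 N with that end some 3 mm above home, then breaking off as the clip springs over the lip. Both at once: about 40 N.
- clip_right (a joint): The like clip at the platform's -y end.
- clip_left_nose (a point): Tip of the left clip's nose, 20 mm wide, 4 mm above the platform, reaching 3.5 mm over the lip of a seated block. Its lead-in slopes up and outwards from here to 14 mm above the platform.
- clip_right_nose (a point): The like tip of the right clip's nose.
- orange_rack: Bystander: orange rack with strips of tubes, 85 x 125 x 50 mm. Origin: centre of the underside.
- green_rack: Bystander: lime green rack, 85 x 125 x 50 mm. Origin: centre of the underside.
- sample_bottle: Bystander: small clear bottle with a red cap, 35 mm across, 68 mm tall. Origin: centre of the underside.
There are look-alikes about, which are no part of the job. Of the things like the block, leave any that is blue or pink; of the rest the larger one is meant.

How it is judged:
By the outcome, as a careful person would: the job done as asked, in the order asked, and still so for the second after the job is handed in, with the robot touching nothing.
It also fails if it takes over 72 s, if anything falls off the work surface, if the arm or the gripper's body presses on something with over 40 N, if the wrist force passes 120 N, or if a joint passes its speed limit or range.

## Working session

There is one attempt and no reset: what is moved stays moved. The work goes in short steps, Python scripts to look and compute and a tool call to move; the robot and the scene stay as the last step left them, time stands still between calls to the robot, and variables do not carry over. Pictures are saved under pics/ and viewed, about 8 in all and at most 12, crops included, and the job is handed in when it is done.

Besides the shell and the picture viewer there is one more tool, called after "Emit:" as a command line: name --argument value ..., lists and objects as JSON in quotes. move_arm: Moves the arm, as the interface text tells. Its arguments: {"type":"object","properties":{"motion":{"type":"array","items":{"type":"array"}}},"required":["motion"]}

```bash
mkdir -p pics
cat > h.py <<'E'
import numpy as np, cv2, math
from bench import monitor, viewer, workorder, spotter
def K(c):
    f=210/math.tan(math.radians(c["fovy"])/2); return f,c["cx"],c["cy"],np.array(c["extrinsics"])
def ray(name,u,v,z,c=None):
    f,cx,cy,E=K(c or viewer.calibration(name)); d=E[:3,:3]@np.array([(u-cx)/f,(v-cy)/f,1]); o=E[:3,3]
    return o+d*(z-o[2])/d[2]
def proj(name,P,c=None):
    f,cx,cy,E=K(c or viewer.calibration(name)); P=np.atleast_2d(P); q=(P-E[:3,3])@E[:3,:3]
    return np.c_[f*q[:,0]/q[:,2]+cx,f*q[:,1]/q[:,2]+cy]
E
python3 - <<'E'
from h import *
print(monitor.get_obs())
ims=[]
for n in("scene","side","wrist"):
    im=viewer.camera(n); cv2.imwrite(f"pics/{n}0.png",im); ims.append(im)
    c=viewer.calibration(n); print(n,c["fovy"],c["cx"],c["cy"],np.round(c["extrinsics"],3).tolist())
    for t in("block","platform","pin_a","clip_left_nose","shaker"):
        print(t,[(round(r["score"],2),np.round(np.array(r["centre"])*[560,420]).tolist()) for r in spotter.search_frame(n,t)])
cv2.imwrite("pics/all.png",cv2.resize(np.vstack([np.hstack(ims[:2]),np.hstack([ims[2],ims[2]*0])]),(800,600),interpolation=cv2.INTER_AREA))
E
```

```text
{'time_s': 0.0, 'q': array([-2.06290122e-01,  1.81509633e-01,  1.60799914e+00,  3.83111069e-06,
        1.35379677e+00, -2.06293355e-01]), 'dq': array([-0.00060911, -0.00091748,  0.00070147, -0.00073138,  0.00137611,
        0.00158642]), 'joint_efforts': array([ 3.41415571e-04, -4.44869328e+01, -3.51340663e+01, -2.51131587e-04,
        9.11703974e-03,  3.43231875e-05]), 'eef_pos': array([5.74469071e-01, 1.35479350e-04, 2.38406083e-01]), 'eef_rot': array([-7.17828878e-04,  7.07105671e-01,  7.07107372e-01, -4.67147973e-04]), 'wrist_force': array([-0.46426759, -0.35011565, -0.38137351]), 'torque': array([0.01542658, 0.03283908, 0.01401573]), 'opening': 0.9981461909079437}
scene 49.892516038089504 275.5951451412922 199.10464403881602 [[-0.823, 0.355, -0.445, 1.075], [0.569, 0.515, -0.641, 0.848], [0.002, -0.78, -0.625, 0.954], [0.0, 0.0, 0.0, 1.0]]
block [(0.79, [252.0, 204.0]), (0.62, [292.0, 189.0]), (0.6, [412.0, 253.0]), (0.56, [249.0, 169.0])]
platform [(0.87, [296.0, 258.0])]
pin_a [(0.67, [307.0, 263.0])]
clip_left_nose [(0.62, [321.0, 271.0])]
shaker [(0.85, [308.0, 260.0])]
side 54.44175522818583 274.79459784086873 209.63681716911427 [[0.999, 0.002, 0.037, 0.441], [-0.029, -0.569, 0.822, -0.993], [0.023, -0.823, -0.568, 0.748], [0.0, 0.0, 0.0, 1.0]]
block [(0.92, [218.0, 257.0]), (0.75, [276.0, 262.0]), (0.74, [222.0, 319.0]), (0.65, [196.0, 171.0]), (0.64, [277.0, 188.0])]
platform [(0.73, [291.0, 175.0])]
pin_a [(0.83, [279.0, 186.0])]
clip_left_nose [(0.64, [373.0, 237.0])]
shaker [(0.81, [280.0, 186.0])]
wrist 58.66021901261458 288.91893679022775 207.13914622277866 [[1.0, 0.002, 0.001, 0.573], [0.002, -0.962, -0.274, 0.07], [0.0, 0.274, -0.962, 0.373], [0.0, 0.0, 0.0, 1.0]]
block [(0.78, [209.0, 306.0]), (0.62, [57.0, 288.0])]
platform [(0.56, [241.0, 32.0])]
pin_a [(0.56, [203.0, 55.0])]
clip_left_nose []
shaker [(0.77, [204.0, 52.0])]
```

View pics/all.png

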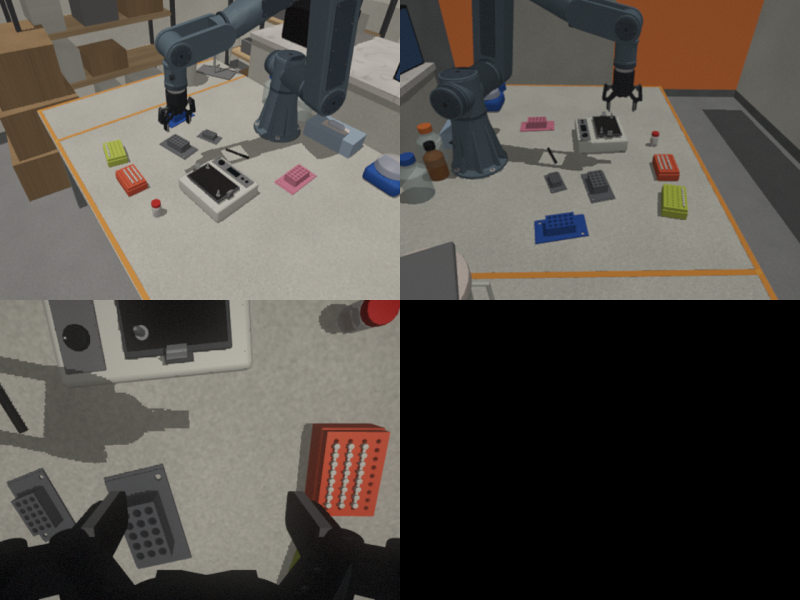

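The grey candidates are the large block (scene 252,204; side 276,262; wrist 209,306) and the small one (scene 292,189; side 218,257; wrist 57,288). The blue and pink ones are excluded. The larger grey one fits, so I'll take rough positions and confirm it in a crop.

Run:
```python
from h import *
for n,b,p in(("scene",(252,204),(296,258)),("side",(276,262),(291,175)),("wrist",(209,306),(241,32))):
    print(n,ray(n,*b,0.02).round(3),ray(n,*p,0.087).round(3))
im=cv2.imread("pics/wrist0.png"); im2=cv2.imread("pics/side0.png")
a=cv2.resize(im[200:420,0:300],(545,400)); b=cv2.resize(im2[220:300,180:320],(545,311))
cv2.imwrite("pics/c1.png",np.vstack([a,b])[:,:][:600] if 0 else np.vstack([cv2.resize(a,(400,294)),cv2.resize(b,(400,228))]))
```

```text
scene [ 0.488 -0.134  0.02 ] [0.555 0.193 0.087]
side [ 0.485 -0.184  0.02 ] [0.543 0.161 0.087]
wrist [ 0.489 -0.14   0.02 ] [0.54  0.116 0.087]
```

View pics/c1.png

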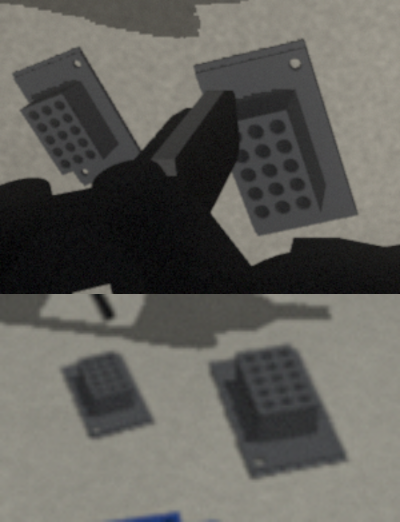

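The larger grey block is confirmed: it is the right-hand one, about 1.5 times the size of the other in the same views. I'll bring the wrist camera over it.

Emit:
move_arm --motion '[[[-0.75,-0.5,0],[0,0,0],100],[[-1.5,-1,0],[0,0,0],100],[[-2.2,-1.4,0],[0,0,0],100],[[-2.2,-1.4,0],[0,0,0],100],[[-2.2,-1.4,0],[0,0,0],100]]'

```text
time_s: 1.52
eef_pos: [0.4912, -0.1319, 0.2395]
eef_rot: [0.0, 0.707, 0.707, 0.0]
wrist_force: [-0.6, 0.8, -0.1]
opening: 0.998
```

Run:
```python
from h import *
o=monitor.get_obs(); c=viewer.calibration("wrist"); im=viewer.camera("wrist"); cv2.imwrite("pics/w1.png",im)
print(o["eef_pos"],o["eef_rot"],o["time_s"]); np.save("w1.npy",c,allow_pickle=True)
for r in spotter.outline_of("wrist","block")[:3]:
    m=r["region"].astype(np.uint8); print(r["score"],np.array(r["centre"])*[560,420],m.sum())
    cs=max(cv2.findContours(m,0,2)[0],key=len); print(cv2.approxPolyDP(cs,4,True)[:,0].tolist())
cv2.imwrite("pics/w1b.png",cv2.resize(im,(800,600),interpolation=cv2.INTER_CUBIC))
```

```text
[ 0.49120428 -0.13190747  0.23946763] [9.59339916e-05 7.07390405e-01 7.06822980e-01 2.84321130e-04] 1.525
0.94 [120.792 168.588] 7061
[[119, 108], [67, 132], [91, 184], [123, 230], [173, 209]]
0.68 [202.608 355.698] 5288
[[239, 317], [171, 330], [158, 359], [187, 397], [215, 388], [222, 377], [254, 376]]
0.58 [279.104 186.312] 14381
[[307, 100], [216, 124], [262, 275], [343, 255]]
```

View pics/w1b.png

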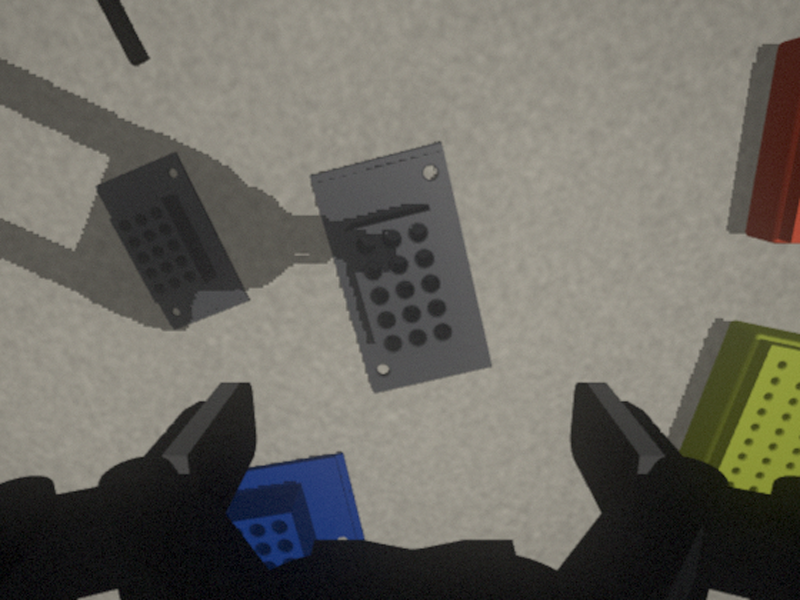

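The large block is fully visible. Its holes are at view px (430,172) and (383,369), and its outer corners at (439,142), (311,176), (374,392) and (491,366). I'll fit the pose from those.

```bash
cat >> h.py <<'E'
from scipy.optimize import least_squares
from scipy.spatial.transform import Rotation as R
def fit(c,M,px,x0):
    """planar pose (x,y,yaw,z0 optional) of model points M seen at px"""
    def T(p): 
        q=R.from_euler("z",p[2]).apply(M)+[p[0],p[1],p[3] if len(p)>3 else 0]; return q
    r=least_squares(lambda p:(proj(None,T(p),c)-px).ravel(),x0,x_scale=[.01]*len(x0)); 
    return r.x,r.fun.reshape(-1,2)
E
python3 - <<'E'
from h import *
c=np.load("w1.npy",allow_pickle=True).item()
px=np.array([(430,172),(383,369),(439,142),(311,176),(374,392),(491,366)])*.7-0.15
M=np.array([(34,66,4),(-34,-66,4),(46,83.5,2.5),(-46,83.5,2.5),(-46,-83.5,2.5),(46,-83.5,2.5)])/1e3
p,r=fit(c,M,px,[.49,-.13,.3]); print(p,np.degrees(p[2]),r.round(1).tolist())
E
```

```text
[ 0.48431183 -0.15267276  0.24611852] 14.101552256584814 [[-0.2, -0.1], [-0.2, 0.7], [1.4, -0.6], [-1.5, -0.4], [-0.3, 0.9], [0.7, 0.1]]
```

Emit:
move_arm --motion '[[[-0.2,-0.05,0.5],[0,0,-0.9],100],[[-0.35,-0.115,1.2],[0,0,-1.76],100],[[-0.35,-0.115,2.0],[0,0,-1.76],100],[[-0.35,-0.115,2.6],[0,0,-1.76],100],[[-0.35,-0.115,3.1],[0,0,-1.76],100],[[-0.35,-0.115,3.4],[0,0,-1.76],100],[[-0.35,-0.115,3.66],[0,0,-1.76],100],[[-0.35,-0.115,3.66],[0,0,-1.76],100],[[-0.35,-0.115,3.66],[0,0,-1.76],100]]'

```text
time_s: 2.75
eef_pos: [0.4849, -0.1533, 0.0205]
eef_rot: [0.001, 0.615, 0.788, 0.0]
wrist_force: [-0.6, -0.6, -0.3]
opening: 0.998
```

Emit:
move_arm --motion '[[[0,0,0],[0,0,0],30],[[0,0,0],[0,0,0],30],[[0,0,0],[0,0,0],30],[[0,0,0],[0,0,0],30],[[0,0,0],[0,0,0],30],[[0,0,0],[0,0,0],30],[[0,0,0],[0,0,0],30],[[0,0,0],[0,0,0],30]]'

```text
time_s: 3.75
eef_pos: [0.4851, -0.1535, 0.021]
eef_rot: [0.001, 0.615, 0.788, 0.0]
wrist_force: [-0.5, 0.3, 5.5]
opening: 0.648
```

The grip fits, but the held block would hide the shaker from the wrist camera. I'll put it back, measure the shaker first, then return to this same grasp pose.

Emit:
move_arm --motion '[[[0,0,0],[0,0,0],100],[[0,0,0],[0,0,0],100],[[0,0,0],[0,0,0],100],[[0,0,-0.5],[0,0,0],100],[[0,0,-1.2],[0,0,0],100],[[0,0,-2.1],[0,0,0],100],[[0,0,-3],[0,0,0],100],[[0.5,0.25,-3.8],[0,0,0.5],100],[[1.3,0.6,-4.3],[0,0,1],100],[[2.1,1.0,-4.7],[0,0,1.76],100]]'

```text
time_s: 5.0
eef_pos: [0.512, -0.0151, 0.3035]
eef_rot: [0.001, 0.709, 0.706, 0.001]
wrist_force: [1.7, 0.3, -0.0]
opening: 0.996
```

Emit:
move_arm --motion '[[[0.8,0.4,0],[0,0,0],100],[[1.7,0.75,0],[0,0,0],100],[[2.4,0.55,0],[0,0,0],100],[[2.4,0.5,0],[0,0,0],100],[[2.4,0.5,0],[0,0,0],100],[[2.4,0.5,0],[0,0,0],100]]'

```text
time_s: 5.75
eef_pos: [0.5419, 0.1266, 0.3017]
eef_rot: [0.0, 0.708, 0.707, -0.0]
wrist_force: [0.4, 0.1, -0.6]
opening: 1.004
```

Run:
```python
from h import *
o=monitor.get_obs(); c=viewer.calibration("wrist"); im=viewer.camera("wrist"); cv2.imwrite("pics/w2.png",im)
print(o["eef_pos"],o["eef_rot"],o["time_s"]); np.save("w2.npy",c,allow_pickle=True)
for t in("pin_a","clip_left_nose","platform"):
  print(t,[(round(r["score"],2),np.round(np.array(r["centre"])*[560,420],1).tolist()) for r in spotter.search_frame("wrist",t)])
cv2.imwrite("pics/w2b.png",cv2.resize(im,(800,600),interpolation=cv2.INTER_CUBIC))
```

```text
[0.54190139 0.12663239 0.30172001] [ 1.68437659e-04  7.07680178e-01  7.06532899e-01 -3.03927419e-05] 5.75
pin_a [(0.57, [252.1, 113.2])]
clip_left_nose [(0.85, [272.4, 18.8])]
platform [(0.76, [285.2, 109.2]), (0.49, [255.2, 112.8])]
```

View pics/w2b.png

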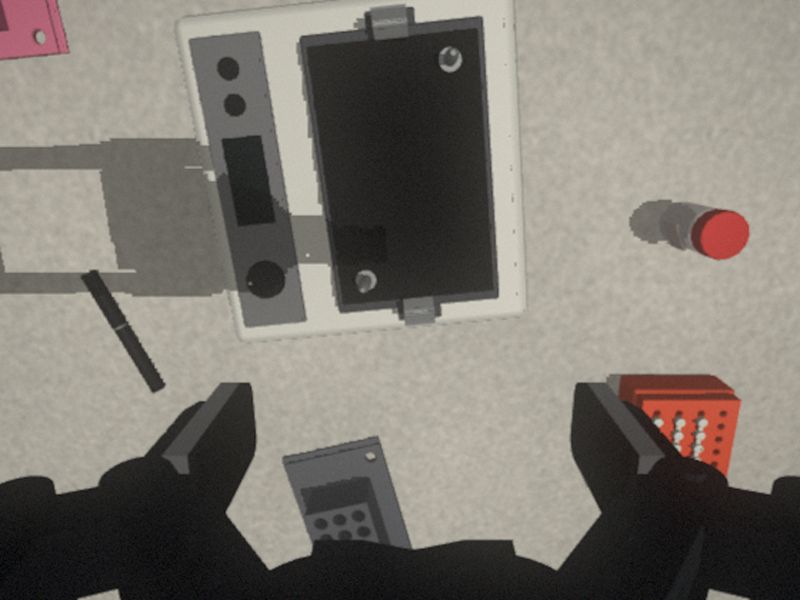

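The whole platform shows: corners at view px (303,40), (481,18), (497,298), (341,310), pins at (450,60) and (366,281). I'll enlarge it for precise points.

Run:
```python
from h import *
im=cv2.imread("pics/w2.png"); im=cv2.convertScaleAbs(im,alpha=1.6,beta=15)
cr=[cv2.resize(im[y:y+50,x:x+66],(396,300),interpolation=cv2.INTER_NEAREST) for x,y in((285,15),(230,170),(205,10),(300,175))]
cv2.imwrite("pics/z2.png",np.vstack([np.hstack(cr[:2]),np.hstack(cr[2:])]))
```

```text
(no output)
```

View pics/z2.png

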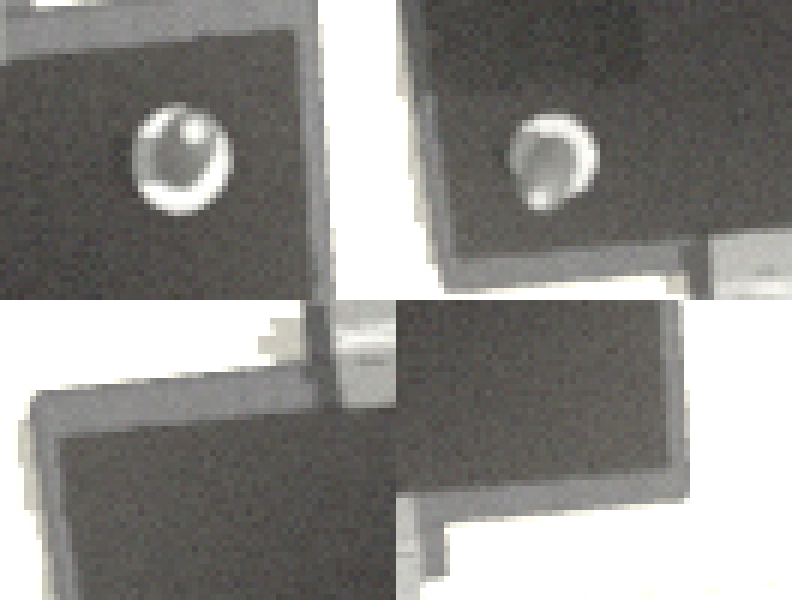

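Run:
```python
from h import *
c=np.load("w2.npy",allow_pickle=True).item()
px=np.array([(317,36.7),(254,203),(315.5,41.3),(256.5,195.8),(336.7,12.5),(210.5,25.5),(237.8,218.3),(348.7,208)])-.5
M=np.array([(34,66,26),(-34,-66,26),(34,66,1),(-34,-66,1),(56,89,0),(-56,89,0),(-56,-89,0),(56,-89,0)])/1e3
for s in(range(8),range(4),range(4,8)):
    s=list(s);p,r=fit(c,M[s],px[s],[.54,.16,0.,.087]); print(p.round(4),np.degrees(p[2]).round(2),r.round(1).tolist())
p,r=fit(c,M[:4]-[0,0,-.087],px[:4],[.54,.16,0.]); print(p.round(4),np.degrees(p[2]).round(2),r.round(1).tolist())
# side / scene checks
for n in("scene","side"):
    viewer.camera(n)
    print(n,[(round(r["score"],2),np.round(np.array(r["centre"])*[560,420],1).tolist()) for r in spotter.search_frame(n,"clip_left_nose")])
```

```text
[0.5355 0.1766 0.0995 0.0783] 5.7 [[-0.2, 1.2], [0.2, -1.4], [-0.7, 1.2], [0.0, -0.8], [1.2, -1.2], [-0.9, -0.1], [-0.2, 0.7], [0.6, 0.3]]
[0.5357 0.1768 0.1013 0.0831] 5.81 [[0.3, -0.1], [0.1, -0.2], [-0.3, 0.1], [-0.1, 0.2]]
[0.5353 0.1765 0.0982 0.0754] 5.63 [[0.6, -0.2], [-0.3, 0.5], [-0.2, -0.1], [-0.2, -0.3]]
[0.5357 0.1769 0.1012] 5.8 [[0.6, -0.9], [-0.3, 0.9], [0.0, -0.7], [-0.4, 1.2]]
scene [(0.46, [316.8, 270.0])]
side []
```

Emit:
move_arm --motion '[[[-0.9,-0.2,0.2],[0,0,0],100],[[-1.8,-0.4,0.4],[0,0,0],100],[[-2.7,-0.6,0.6],[0,0,0],100],[[-3.6,-0.75,0.8],[0,0,0],100],[[-4.3,-0.85,1.04],[0,0,0],100],[[-4.3,-0.85,1.04],[0,0,0],100],[[-4.3,-0.85,1.04],[0,0,0],100],[[-4.3,-0.85,1.04],[0,0,0],100]]'

```text
time_s: 7.15
eef_pos: [0.4911, -0.1292, 0.2398]
eef_rot: [0.0, 0.707, 0.708, 0.0]
wrist_force: [0.4, 0.3, -0.8]
opening: 0.997
```

Run:
```python
from h import *
o=monitor.get_obs(); c=viewer.calibration("wrist"); im=viewer.camera("wrist"); cv2.imwrite("pics/w3.png",im)
print(o["eef_pos"],o["eef_rot"],o["time_s"]); np.save("w3.npy",c,allow_pickle=True)
# corners via projected guess, print
M=np.array([(34,66,4),(-34,-66,4),(46,83.5,2.5),(-46,83.5,2.5),(-46,-83.5,2.5),(46,-83.5,2.5)])/1e3
G=proj(None,R.from_euler("z",.246).apply(M)+[.485,-.153,0],c).round().astype(int); print(G.tolist())
im=cv2.convertScaleAbs(im,alpha=1.4,beta=10)
cr=[cv2.resize(im[y-14:y+15,x-14:x+15],(261,261),interpolation=cv2.INTER_NEAREST) for x,y in G]
cv2.imwrite("pics/z3.png",np.vstack([np.hstack(cr[:3]),np.hstack(cr[3:])]))
```

```text
[ 0.49110116 -0.12921478  0.23978799] [3.22689756e-04 7.06575373e-01 7.07637680e-01 2.27365183e-04] 7.15
[[302, 123], [268, 261], [309, 102], [217, 126], [262, 277], [345, 259]]
```

View pics/z3.png

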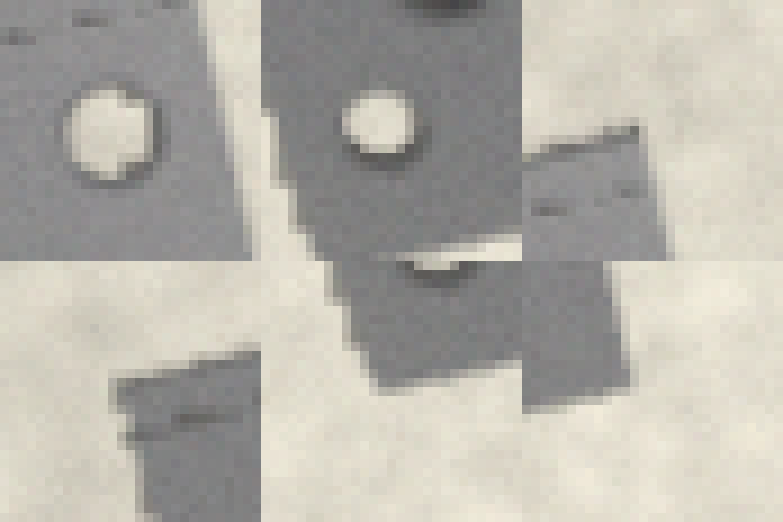

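Run:
```python
from h import *
c=np.load("w3.npy",allow_pickle=True).item()
px=np.array([(300.4,123.8),(267.2,261.2),(308.1,101.6),(215.4,125),(260.7,277.6),(343.3,259.1)])-.5
M=np.array([(34,66,5),(-34,-66,5),(46,84,2),(-46,84,2),(-46,-84,2),(46,-84,2)])/1e3
for s in(range(6),range(2)):
    s=list(s);p,r=fit(c,M[s],px[s],[.49,-.13,.25]); print(p.round(4),np.degrees(p[2]).round(2),r.round(1).tolist())
```

```text
[ 0.4832 -0.1526  0.2449] 14.03 [[-0.1, -0.4], [-0.2, 0.5], [-0.1, -0.2], [0.4, 0.0], [0.0, 0.2], [0.0, -0.0]]
[ 0.4834 -0.1526  0.2442] 13.99 [[0.1, -0.4], [-0.1, 0.5]]
```

Emit:
move_arm --motion '[[[-0.2,-0.05,0.6],[0,0,-0.9],100],[[-0.4,-0.1,1.4],[0,0,-1.75],100],[[-0.4,-0.1,2.2],[0,0,-1.75],100],[[-0.4,-0.1,2.8],[0,0,-1.75],100],[[-0.4,-0.1,3.3],[0,0,-1.75],100],[[-0.4,-0.1,3.64],[0,0,-1.75],100],[[-0.4,-0.1,3.64],[0,0,-1.75],100],[[-0.4,-0.1,3.64],[0,0,-1.75],100]]'

```text
time_s: 8.2
eef_pos: [0.4856, -0.1541, 0.0219]
eef_rot: [0.001, 0.615, 0.788, 0.0]
wrist_force: [-0.5, -0.1, 0.0]
opening: 1.002
```

Emit:
move_arm --motion '[[[0,0,0],[0,0,0],30],[[0,0,0],[0,0,0],30],[[0,0,0],[0,0,0],30],[[0,0,0],[0,0,0],30],[[0,0,0],[0,0,0],30],[[0,0,0],[0,0,0],30],[[0,0,0],[0,0,0],30]]'

```text
time_s: 9.07
eef_pos: [0.4854, -0.1546, 0.0222]
eef_rot: [0.001, 0.616, 0.788, 0.0]
wrist_force: [-0.3, 0.9, 5.6]
opening: 0.641
```

Emit:
move_arm --motion '[[[0,0,-0.3],[0,0,0],30],[[0,0,-1.0],[0,0,0],30],[[0,0,-1.8],[0,0,0],30],[[0.1,0.05,-2.6],[0,0,0],30],[[0.8,0.35,-3],[0,0,0.2],30],[[1.6,0.7,-3],[0,0,0.4],30],[[2.4,1.05,-3],[0,0,0.6],30],[[3.3,1.4,-3],[0,0,0.8],30],[[4.2,1.8,-3],[0,0,1.03],30],[[4.9,2.1,-3],[0,0,1.03],30]]'

```text
time_s: 10.32
eef_pos: [0.535, 0.1639, 0.2014]
eef_rot: [-0.0, 0.67, 0.742, -0.0]
wrist_force: [0.5, -0.8, -5.5]
opening: 0.644
```

Emit:
move_arm --motion '[[[0.22,0.04,0],[0,0,0],30],[[0.22,0.04,0.6],[0,0,0],30],[[0.22,0.04,0.6],[0,0,0],30],[[0.22,0.04,0.6],[0,0,0],30]]'

```text
time_s: 10.82
eef_pos: [0.537, 0.1743, 0.1658]
eef_rot: [0.0, 0.671, 0.741, -0.0]
wrist_force: [0.1, 0.2, -5.1]
opening: 0.639
```

Run:
```python
from h import *
o=monitor.get_obs(); print(o["eef_pos"],o["eef_rot"],o["wrist_force"],o["time_s"])
q=o["eef_rot"]; print(np.degrees(2*math.atan2(q[2],q[1]))-90)
a=viewer.camera("side"); b=viewer.camera("scene"); cv2.imwrite("pics/s4.png",a); cv2.imwrite("pics/c4.png",b)
def crop(im,n):
    u,v=proj(n,[.5356,.1768,.11])[0].astype(int); return cv2.resize(im[v-60:v+60,u-53:u+53],(530,600),interpolation=cv2.INTER_CUBIC)[:, :400+130]
x=np.hstack([crop(a,"side"),crop(b,"scene")]); cv2.imwrite("pics/z4.png",cv2.resize(cv2.convertScaleAbs(x,alpha=1.5,beta=10),(800,453)))
```

```text
[0.5370124  0.17428571 0.16577742] [ 9.33291829e-05  6.71031541e-01  7.41428798e-01 -8.34262076e-06] [ 0.06182395  0.15682955 -5.11533562] 10.825
5.706540270610361
```

View pics/z4.png

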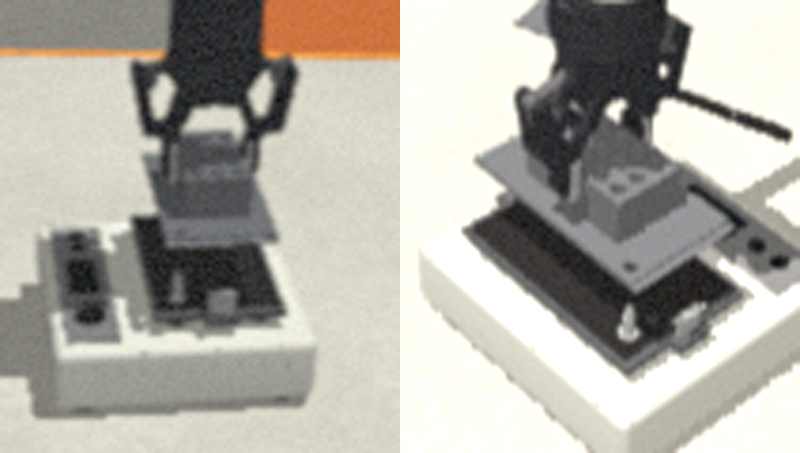

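Alignment looks right: in both views the hole corners sit over the pins. I'll descend in stages, watching the force.

Emit:
move_arm --motion '[[[0.01,0.01,0.3],[0,0,0],30],[[0.01,0.01,0.5],[0,0,0],30],[[0.01,0.01,0.6],[0,0,0],30],[[0.01,0.01,0.65],[0,0,0],30],[[0.01,0.01,0.65],[0,0,0],30]]'

```text
time_s: 11.55
eef_pos: [0.5374, 0.1756, 0.1257]
eef_rot: [-0.0, 0.671, 0.742, -0.0]
wrist_force: [-0.2, 0.6, -6.0]
opening: 0.642
```

Emit:
move_arm --motion '[[[0,0,0.04],[0,0,0],30],[[0,0,0.08],[0,0,0],30],[[0,0,0.08],[0,0,0],30]]'

```text
time_s: 11.92
eef_pos: [0.5372, 0.1756, 0.1209]
eef_rot: [-0.0, 0.671, 0.742, -0.0]
wrist_force: [-0.2, 0.5, -5.5]
opening: 0.642
```

Emit:
move_arm --motion '[[[0,0,0.03],[0,0,0],30],[[0,0,0.06],[0,0,0],30],[[0,0,0.06],[0,0,0],30]]'

```text
time_s: 12.3
eef_pos: [0.5372, 0.1756, 0.1172]
eef_rot: [-0.0, 0.671, 0.742, -0.0]
wrist_force: [0.4, 1.1, -5.4]
opening: 0.643
```

Emit:
move_arm --motion '[[[0,0,0.02],[0,0,0],30],[[0,0,0.04],[0,0,0],30],[[0,0,0.04],[0,0,0],30]]'

```text
time_s: 12.68
eef_pos: [0.5377, 0.1755, 0.1157]
eef_rot: [0.0, 0.671, 0.742, 0.0]
wrist_force: [-0.8, -0.9, 0.1]
opening: 0.643
```

The force reading changed by the block's weight, so the block rests on the clip noses with its underside at about 93.5 mm. That puts the platform at about 85 mm. I'll release and go up.

Emit:
move_arm --motion '[[[0,0,0],[0,0,0],75],[[0,0,0],[0,0,0],100],[[0,0,0],[0,0,0],100],[[0,0,-0.3],[0,0,0],100],[[0,0,-0.8],[0,0,0],100],[[-0.6,0,-1.3],[0,0,0],100],[[-1.4,0,-1.8],[0,0,0],50],[[-2.0,0,-2.2],[0,0,0],0],[[-2.0,0,-2.2],[0,0,0],0],[[-2.0,0,-2.2],[0,0,0],0]]'

```text
time_s: 13.92
eef_pos: [0.5492, 0.0566, 0.2474]
eef_rot: [-0.0, 0.671, 0.742, 0.0]
wrist_force: [-0.3, 0.8, 0.1]
opening: 0.145
```

Run:
```python
from h import *
o=monitor.get_obs(); print(o["eef_pos"],o["wrist_force"],o["time_s"],o["opening"])
c=viewer.calibration("wrist"); im=viewer.camera("wrist"); cv2.imwrite("pics/w5.png",im); a=viewer.camera("side");b=viewer.camera("scene")
P=R.from_euler("z",np.radians(5.75)).apply(np.array([(34,66,26),(-34,-66,26),(0,0,49),(46,78,13.5),(-46,78,13.5),(-46,-78,13.5),(46,-78,13.5)])/1e3)+[.5356,.1768,.085]
print(proj(None,P,c).round(1).tolist())
def crop(im,n):
    u,v=proj(n,[.5356,.1768,.1])[0].astype(int); return cv2.resize(im[v-48:v+48,u-48:u+48],(300,300),interpolation=cv2.INTER_CUBIC)
x=np.hstack([cv2.resize(im,(800,600))[:, :500],np.vstack([crop(a,"side"),crop(b,"scene")])]); cv2.imwrite("pics/z5.png",cv2.convertScaleAbs(x,alpha=1.4,beta=10))
```

```text
[0.54923412 0.05660876 0.24741165] [-0.27301012  0.7767366   0.07674749] 13.925 0.14494223754841215
[[345.0, -99.4], [240.7, 122.4], [289.0, 11.6], [361.9, -111.7], [216.4, -112.0], [227.2, 137.9], [350.4, 138.1]]
```

View pics/z5.png

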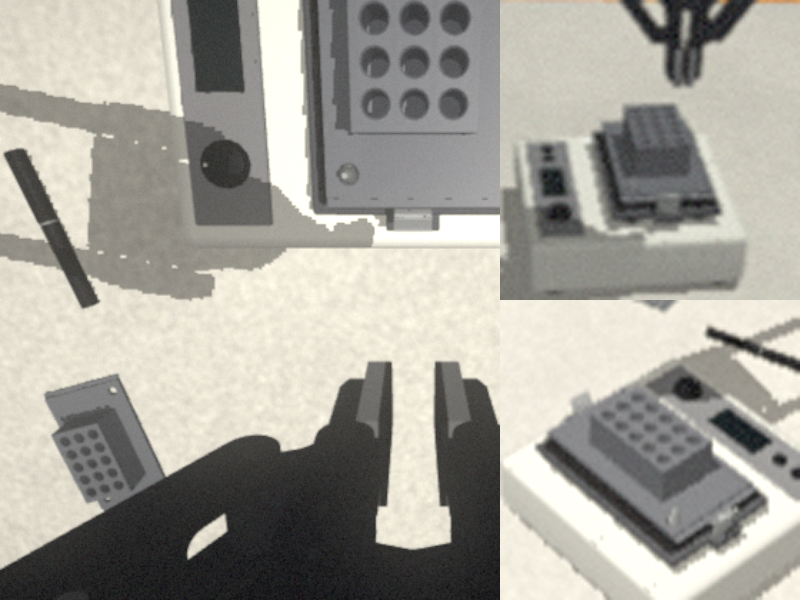

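The picture shows both pins through the plate and the block resting level on the noses (wrist view pin at (347,174), right clip at (412,218)). Next I'll press the -y ear with shut fingers.

Emit:
move_arm --motion '[[[0.5,0,0.3],[0,0,0],0],[[0.97,0,0.8],[0,0,0],0],[[0.97,0,1.4],[0,0,0],0],[[0.97,0,1.9],[0,0,0],0],[[0.97,0,2.15],[0,0,0],0],[[0.97,0,2.22],[0,0,0],0],[[0.97,0,2.22],[0,0,0],0]]'

```text
time_s: 14.95
eef_pos: [0.5441, 0.1143, 0.1145]
eef_rot: [0.0, 0.671, 0.742, 0.0]
wrist_force: [-0.2, -0.2, 0.3]
opening: 0.002
```

Emit:
move_arm --motion '[[[0,0,0.03],[0,0,0],0],[[0,0,0.06],[0,0,0],0],[[0,0,0.09],[0,0,0],0],[[0,0,0.09],[0,0,0],0]]'

```text
time_s: 15.45
eef_pos: [0.5435, 0.1141, 0.1084]
eef_rot: [-0.0, 0.671, 0.742, -0.0]
wrist_force: [1.3, 0.7, -0.3]
opening: -0.002
```

Emit:
move_arm --motion '[[[0,0,0.015],[0,0,0],0],[[0,0,0.03],[0,0,0],0],[[0,0,0.03],[0,0,0],0]]'

```text
time_s: 15.82
eef_pos: [0.5435, 0.1141, 0.1066]
eef_rot: [-0.0, 0.671, 0.742, -0.0]
wrist_force: [0.8, 0.3, -0.6]
opening: -0.0
```

Emit:
move_arm --motion '[[[0,0,0.01],[0,0,0],0],[[0,0,0.02],[0,0,0],0],[[0,0,0.02],[0,0,0],0]]'

```text
time_s: 16.2
eef_pos: [0.5439, 0.1142, 0.106]
eef_rot: [0.0, 0.671, 0.742, 0.0]
wrist_force: [-1.8, 0.5, 5.8]
opening: 0.001
```

Contact at TCP z ≈ 0.106, matching the estimate. Now small steps.

Emit:
move_arm --motion '[[[0,0,0.01],[0,0,0],0],[[0,0,0.02],[0,0,0],0],[[0,0,0.02],[0,0,0],0]]'

```text
time_s: 16.58
eef_pos: [0.5441, 0.1143, 0.1053]
eef_rot: [0.0, 0.671, 0.742, 0.0]
wrist_force: [-3.0, 0.3, 8.5]
opening: -0.0
```

Emit:
move_arm --motion '[[[0,0,0.01],[0,0,0],0],[[0,0,0.02],[0,0,0],0],[[0,0,0.02],[0,0,0],0]]'

```text
time_s: 16.95
eef_pos: [0.5442, 0.1143, 0.1047]
eef_rot: [0.0, 0.671, 0.742, 0.001]
wrist_force: [-4.3, 0.9, 13.0]
opening: 0.001
```

Emit:
move_arm --motion '[[[0,0,0.01],[0,0,0],0],[[0,0,0.02],[0,0,0],0],[[0,0,0.02],[0,0,0],0]]'

```text
time_s: 17.32
eef_pos: [0.5443, 0.1144, 0.104]
eef_rot: [0.001, 0.671, 0.742, 0.001]
wrist_force: [-5.8, 1.3, 16.4]
opening: 0.0
```

Emit:
move_arm --motion '[[[0,-0.005,0.01],[0,0,0],0],[[0,-0.01,0.02],[0,0,0],0],[[0,-0.01,0.02],[0,0,0],0]]'

```text
time_s: 17.7
eef_pos: [0.5443, 0.1145, 0.1035]
eef_rot: [0.001, 0.671, 0.742, 0.001]
wrist_force: [-5.8, 1.7, 19.4]
opening: 0.001
```

Emit:
move_arm --motion '[[[0,0,0.01],[0,0,0],0],[[0,0,0.015],[0,0,0],0],[[0,0,0.015],[0,0,0],0]]'

```text
time_s: 18.08
eef_pos: [0.5444, 0.1145, 0.103]
eef_rot: [0.001, 0.671, 0.742, 0.001]
wrist_force: [-7.8, 1.7, 23.3]
opening: 0.002
```

Emit:
move_arm --motion '[[[0,-0.02,0],[0,0,0],0],[[0,-0.04,0],[0,0,0],0],[[0,-0.04,0],[0,0,0],0]]'

```text
time_s: 18.45
eef_pos: [0.5436, 0.1147, 0.1028]
eef_rot: [0.002, 0.671, 0.742, 0.003]
wrist_force: [-0.1, 3.1, 13.6]
opening: 0.001
```

Relieving the side load dropped the force to 13.6 N. I'll continue with a small compensation.

Emit:
move_arm --motion '[[[-0.005,-0.005,0.01],[0,0,0],0],[[-0.01,-0.01,0.02],[0,0,0],0],[[-0.01,-0.01,0.02],[0,0,0],0]]'

```text
time_s: 18.82
eef_pos: [0.5435, 0.1146, 0.1022]
eef_rot: [0.002, 0.671, 0.742, 0.004]
wrist_force: [0.0, 6.9, 17.1]
opening: 0.0
```

Emit:
move_arm --motion '[[[-0.005,-0.005,0.01],[0,0,0],0],[[-0.01,-0.01,0.02],[0,0,0],0],[[-0.01,-0.01,0.02],[0,0,0],0]]'

```text
time_s: 19.2
eef_pos: [0.5412, 0.1129, 0.0989]
eef_rot: [0.001, 0.671, 0.742, 0.002]
wrist_force: [0.2, 1.9, 9.5]
opening: 0.0
```

It snapped: the force broke off and the ear dropped 3 mm. I'll go up and check with the camera.

Emit:
move_arm --motion '[[[0,0,-0.1],[0,0,0],0],[[0,0,-0.5],[0,0,0],0],[[0,0,-1.1],[0,0,0],0],[[-0.4,0,-1.8],[0,0,0],0],[[-0.8,0,-2.4],[0,0,0],0],[[-1.0,0,-2.5],[0,0,0],0],[[-1.0,0,-2.5],[0,0,0],0]]'

```text
time_s: 20.08
eef_pos: [0.5452, 0.0522, 0.2465]
eef_rot: [-0.0, 0.671, 0.741, -0.0]
wrist_force: [-0.9, 0.4, 0.1]
opening: 0.001
```

Run:
```python
from h import *
o=monitor.get_obs(); print(o["eef_pos"],o["wrist_force"],o["time_s"],o["opening"])
im=viewer.camera("wrist"); cv2.imwrite("pics/w6.png",im); a=viewer.camera("side");b=viewer.camera("scene"); cv2.imwrite("pics/s6.png",a)
def crop(im,n):
    u,v=proj(n,[.5356,.1768,.1])[0].astype(int); return cv2.resize(im[v-40:v+40,u-40:u+40],(300,300),interpolation=cv2.INTER_CUBIC)
x=np.hstack([cv2.resize(im[0:200,200:366],(500,600)),np.vstack([crop(a,"side"),crop(b,"scene")])]); cv2.imwrite("pics/z6.png",cv2.convertScaleAbs(x,alpha=1.4,beta=10))
```

```text
[0.54515225 0.05223065 0.24653385] [-0.91066929  0.42857432  0.14037066] 20.075 0.0006443754272818609
```

View pics/z6.png

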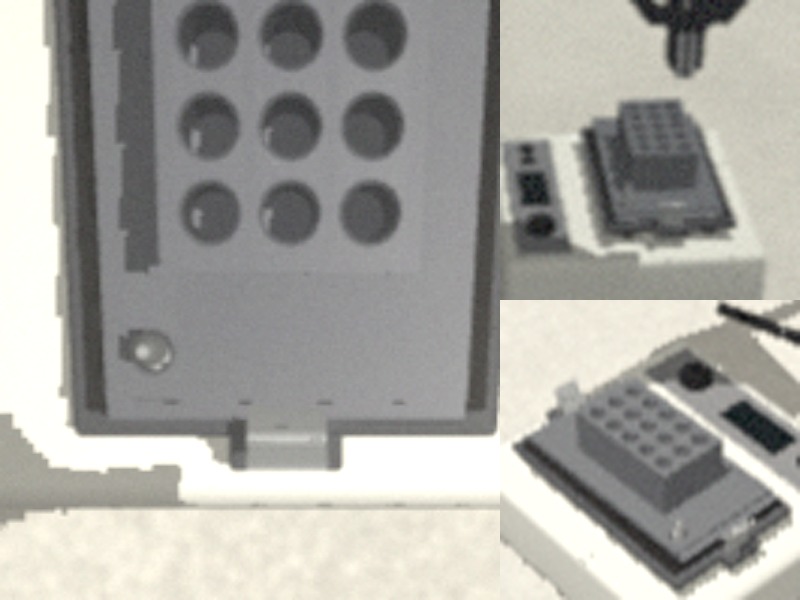

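The right clip's nose lies over the lip at (287,430), and that end is on the platform. Now the +y ear.

Emit:
move_arm --motion '[[[0.9,0,0],[0,0,0],0],[[1.8,0.03,0],[0,0,0],0],[[2.6,0.06,0.2],[0,0,0],0],[[3.1,0.08,0.7],[0,0,0],0],[[3.11,0.08,1.4],[0,0,0],0],[[3.11,0.08,1.9],[0,0,0],0],[[3.11,0.08,2.15],[0,0,0],0],[[3.11,0.08,2.25],[0,0,0],0],[[3.11,0.08,2.25],[0,0,0],0]]'

```text
time_s: 21.35
eef_pos: [0.5319, 0.2391, 0.1128]
eef_rot: [0.0, 0.671, 0.742, 0.0]
wrist_force: [0.3, 0.4, -1.0]
opening: 0.0
```

Emit:
move_arm --motion '[[[0,0,0.04],[0,0,0],0],[[0,0,0.08],[0,0,0],0],[[0,0,0.1],[0,0,0],0],[[0,0,0.1],[0,0,0],0]]'

```text
time_s: 21.85
eef_pos: [0.5316, 0.2389, 0.1064]
eef_rot: [-0.0, 0.671, 0.742, -0.0]
wrist_force: [0.8, -1.5, 0.3]
opening: 0.003
```

Emit:
move_arm --motion '[[[0,0,0.01],[0,0,0],0],[[0,-0.005,0.02],[0,0,0],0],[[0,-0.005,0.02],[0,0,0],0]]'

```text
time_s: 22.22
eef_pos: [0.5312, 0.2389, 0.1051]
eef_rot: [-0.0, 0.671, 0.742, -0.0]
wrist_force: [-0.3, 0.5, 0.1]
opening: -0.002
```

Emit:
move_arm --motion '[[[0,0,0.01],[0,0,0],0],[[0,0,0.02],[0,0,0],0],[[0,0,0.02],[0,0,0],0]]'

```text
time_s: 22.6
eef_pos: [0.5314, 0.2389, 0.1043]
eef_rot: [0.0, 0.671, 0.742, 0.0]
wrist_force: [-1.3, -0.8, 2.7]
opening: 0.002
```

Emit:
move_arm --motion '[[[0,-0.005,0.01],[0,0,0],0],[[0,-0.01,0.02],[0,0,0],0],[[0,-0.01,0.02],[0,0,0],0]]'

```text
time_s: 22.98
eef_pos: [0.5315, 0.2389, 0.1039]
eef_rot: [0.001, 0.671, 0.742, 0.001]
wrist_force: [-1.2, -1.1, 6.8]
opening: 0.002
```

Contact at about 0.1045. I'll continue with side compensation.

Emit:
move_arm --motion '[[[0,-0.01,0.01],[0,0,0],0],[[0,-0.015,0.02],[0,0,0],0],[[0,-0.015,0.02],[0,0,0],0]]'

```text
time_s: 23.35
eef_pos: [0.5314, 0.2388, 0.1034]
eef_rot: [0.001, 0.671, 0.742, 0.001]
wrist_force: [-1.0, -1.3, 10.1]
opening: 0.002
```

Emit:
move_arm --motion '[[[0,-0.01,0.01],[0,0,0],0],[[0,-0.015,0.02],[0,0,0],0],[[0,-0.015,0.02],[0,0,0],0]]'

```text
time_s: 23.72
eef_pos: [0.5313, 0.2389, 0.1029]
eef_rot: [0.002, 0.671, 0.742, 0.002]
wrist_force: [-0.1, -1.4, 11.3]
opening: 0.003
```

Emit:
move_arm --motion '[[[0,-0.005,0.01],[0,0,0],0],[[0,-0.01,0.02],[0,0,0],0],[[0,-0.01,0.02],[0,0,0],0]]'

```text
time_s: 24.1
eef_pos: [0.5313, 0.2389, 0.1023]
eef_rot: [0.002, 0.671, 0.742, 0.003]
wrist_force: [-0.4, -1.3, 14.5]
opening: 0.002
```

Emit:
move_arm --motion '[[[0,-0.005,0.01],[0,0,0],0],[[0,-0.01,0.02],[0,0,0],0],[[0,-0.01,0.02],[0,0,0],0]]'

```text
time_s: 24.48
eef_pos: [0.5312, 0.2388, 0.1017]
eef_rot: [0.003, 0.671, 0.742, 0.003]
wrist_force: [-0.5, -1.6, 17.7]
opening: -0.003
```

Emit:
move_arm --motion '[[[0,-0.005,0.01],[0,0,0],0],[[0,-0.01,0.02],[0,0,0],0],[[0,-0.01,0.02],[0,0,0],0]]'

```text
time_s: 24.85
eef_pos: [0.5313, 0.2388, 0.1012]
eef_rot: [0.003, 0.671, 0.742, 0.004]
wrist_force: [0.6, -2.6, 19.5]
opening: 0.001
```

Emit:
move_arm --motion '[[[0,0,0.01],[0,0,0],0],[[0,-0.005,0.015],[0,0,0],0],[[0,-0.005,0.015],[0,0,0],0]]'

```text
time_s: 25.22
eef_pos: [0.5312, 0.2388, 0.1007]
eef_rot: [0.003, 0.671, 0.742, 0.004]
wrist_force: [-0.4, -2.8, 22.1]
opening: -0.003
```

Emit:
move_arm --motion '[[[0,-0.005,0.01],[0,0,0],0],[[0,-0.005,0.01],[0,0,0],0]]'

```text
time_s: 25.48
eef_pos: [0.5291, 0.2388, 0.0978]
eef_rot: [0.002, 0.671, 0.742, 0.002]
wrist_force: [1.1, -1.2, 12.3]
opening: -0.002
```

It clicked: the force broke off from 22 to 12 N and the ear dropped 3 mm. I'll withdraw and check both ends.

Emit:
move_arm --motion '[[[0,0,-0.1],[0,0,0],0],[[0,0,-0.5],[0,0,0],0],[[0,0,-1.1],[0,0,0],0],[[-0.3,0,-1.9],[0,0,0],0],[[-0.9,0,-2.6],[0,0,0],0],[[-1.5,0,-3.1],[0,0,0],0],[[-1.9,0,-3.4],[0,0,0],0],[[-1.9,0,-3.4],[0,0,0],0],[[-1.9,0,-3.4],[0,0,0],0]]'

```text
time_s: 26.6
eef_pos: [0.5373, 0.1255, 0.298]
eef_rot: [-0.001, 0.671, 0.742, -0.001]
wrist_force: [-0.3, -0.5, -0.3]
opening: -0.003
```

Run:
```python
from h import *
o=monitor.get_obs(); print(o["eef_pos"],o["wrist_force"],o["time_s"],o["opening"])
c=viewer.calibration("wrist"); im=viewer.camera("wrist"); cv2.imwrite("pics/w7.png",im); a=viewer.camera("side");b=viewer.camera("scene")
def crop(im,n):
    u,v=proj(n,[.5356,.1768,.1])[0].astype(int); return cv2.resize(im[v-40:v+40,u-40:u+40],(300,300),interpolation=cv2.INTER_CUBIC)
x=np.hstack([cv2.resize(im[0:228,190:380],(500,600),interpolation=cv2.INTER_CUBIC),np.vstack([crop(a,"side"),crop(b,"scene")])]); cv2.imwrite("pics/z7.png",cv2.convertScaleAbs(x,alpha=1.4,beta=10))
for z in(.085,.0935):  # predicted plate corners (view px): flush vs. raised
    P=R.from_euler("z",np.radians(5.75)).apply(np.array([(46,84,3),(-46,84,3),(-46,-84,3),(46,-84,3)])/1e3)+[.5356,.1768,z]
    print(z,((proj(None,P,c)-[190,0])*2.63).round(1).tolist())
```

```text
[0.53725853 0.12553994 0.29797601] [-0.33274985 -0.46289191 -0.25326652] 26.6 -0.002984784526849615
0.085 [[422.4, 51.3], [133.0, 50.8], [148.5, 557.1], [400.7, 557.7]]
0.0935 [[426.7, 45.5], [129.6, 45.0], [145.8, 563.9], [404.0, 564.5]]
```

View pics/z7.png

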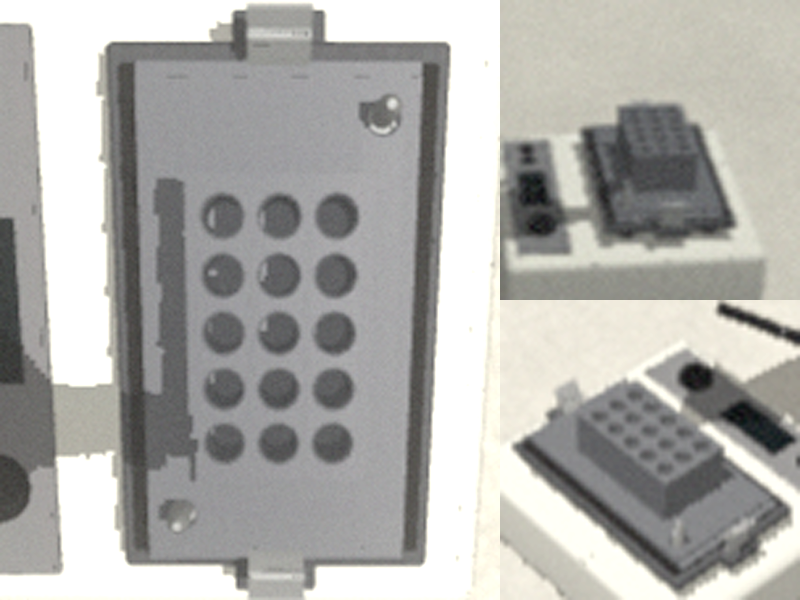

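Run:
```python
from h import *
w=cv2.imread("pics/w7.png"); 
v=viewer.camera("wrist")
acc=w.astype(float)+v
for _ in range(6): acc+=viewer.camera("wrist")
w=np.clip(acc/8*1.5+10,0,255).astype(np.uint8)
f=lambda im:cv2.resize(im,(800,300),interpolation=cv2.INTER_NEAREST)
cv2.imwrite("pics/z8.png",np.vstack([f(w[0:36,250:346]),f(w[196:232,250:346])]))
c=viewer.calibration("wrist")
P=R.from_euler("z",np.radians(5.75)).apply(np.array([(0,80.5,4),(0,84,3),(0,-80.5,4),(0,-84,3)])/1e3)+[.5356,.1768,.085]
print(((proj(None,P,c)-[250,0])*8.33).round().tolist(), "rows bottom minus",196*8.33-300)
```

```text
[[370.0, 194.0], [370.0, 158.0], [361.0, 1731.0], [361.0, 1758.0]] rows bottom minus 1332.68
```

View pics/z8.png

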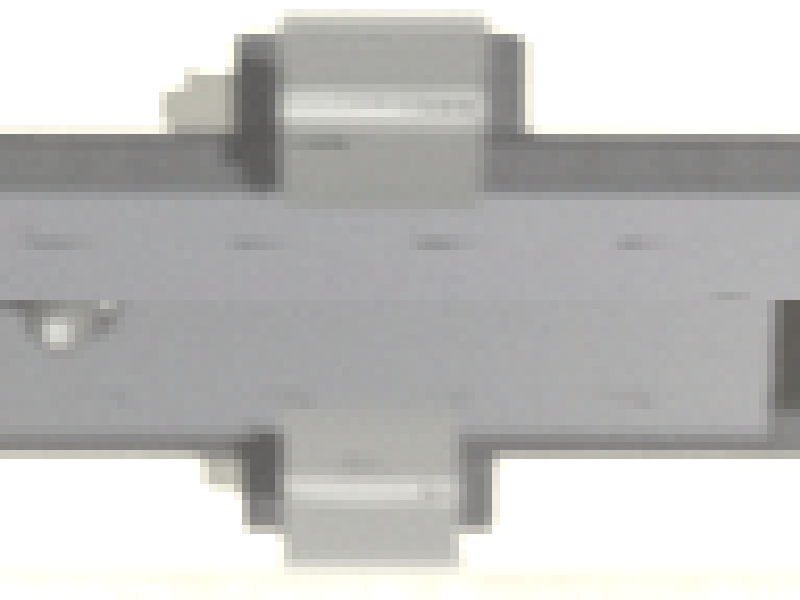

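The enlarged view shows both noses overlapping the lip: left nose edge at row 207 against lip edge 193, right nose edge at 408 against lip edge 435. The nose-to-nose distance matches fully sprung-in clips. Handing in.

```bash
python3 -c "
from bench import *
from bench import workorder,monitor
print(workorder.hand_in(), monitor.get_obs()['time_s'])"
```

```text
the job is handed in; nothing more can be done
the job is handed in; nothing more can be done
```

The grey block is seated on the shaker with both clips snapped over its lips, and the job is handed in. The robot clock was at about 27 s of the 72 s.

**What I did:** I lowered the larger grey block over both pins until it rested on the noses and let go. Then I pressed the -y ear until it clicked, and after that the +y ear.

**Forces:** These are end-of-move readings, so a brief peak between them could have been higher.

| End | Highest reading | Including block weight |
|---|---|---|
| -y | 23 N, some of it side load on the pin, which I relieved | about 29 N |
| +y | 22 N | about 28 N |

At both ends the force broke off and the ear dropped about 3 mm at the click. I stopped pressing then.

**Last checks:** The close-up wrist view shows both noses over the lips. The nose-to-nose distance matches clips that are fully sprung in, and the block's apparent length fits a flush block rather than a raised one. The gripper was clear at about 0.30 m.

**Two small disagreements:**
- The nose overlaps are uneven, about 1.7 mm at +y and 3 mm at -y. I put this down to play on the pins.
- Camera and arm positions differed by 1.5–2 mm, within the stated calibration.

I never moved the racks or the bottle, but I did not re-measure their positions at the end.

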